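Test-fit model silos on a leaning plug gauge and sort them

ROBOT

A 7-joint arm with a two-finger parallel gripper is mounted at the origin on the work surface. World frame = base frame: x ahead of the robot, y to its left, z up, the work surface at z = 0. Lengths are in m, angles in rad, forces in N, time in s.
With the tool pointing down it reaches from about 0.425 to 0.925 m from the base axis. Payload 6.8 kg.
Tool frame: the origin (TCP) lies at the very end of the fingers, on their centre line; the grasp point (between the pads) lies 19 mm behind it; z points along the fingers, y is the line along which they close (so a half turn about z gives the same grasp; the last joint's range is limited). The gripper opens to 85 mm and grips with 20 to 120 N. Pads are 22 mm wide; open, the fingers measure 114 mm over their backs; the gripper's body (76 mm by 85 mm) begins 54 mm behind the grasp point. The pads swing forward as they close: fully open they stand 13 mm farther back than shut.
Start: joints at [-1.436, 0.477, 0.022, 1.555, -0.011, 1.109, -0.083], TCP at [0.162, 0.655, 0.231] pointing down, gripper open.
Joint ranges: [-2.96, 2.96], [-0.34, 2.1], [-1.41, 1.46], [0.24, 2.44], [-1.37, 4.51], [0.17, 1.92], [-2.96, 2.96]. Speed limits (rad/s): [2.39, 2.39, 3.14, 3.14, 3.14, 3.14, 3.14].

INTERFACE

Orientations are given as a rotation vector (axis times angle).
In Python, from bench import r gives the robot as it stands. The module is installed in compiled form; this text tells all that it offers.
- The arm moves only by the tool servo_tool, never from a script. Its argument "commands" is a list of rows, each a list of 7 numbers: the turn, a rotation vector about the world's x, y, z in degrees, then the shift along the world's x, y, z in mm, then the closure, from 0 (fully open) to 1 (shut). A call has 1 to 5 rows; each row is the pose to reach, as a shift and turn from the pose commanded when the call began; what a row does not reach only later rows make up. A row lasts 1/12 s, in which the tool goes at most 41.7 mm and 7.16 degrees, less where a joint would pass 70% of its speed; a pose out of reach is approached as far as the arm can. A call with a gripper value outside its range is refused whole. The fingers move at their own pace and stop on an object; "force" is the grip in N (left out, the last holds). Time passes only in rows, so rows that repeat a pose let the fingers close. It gives the time, the measured TCP pose, the force, the opening and the grip force at its end, in the units of the state.
- r.get_obs(): the state, without advancing time (a new reading comes with each control period).
- r.grab_frame(name): name is "scene" or "top" or "wrist"; returns (picture, depth): 384x512x3 uint8, blue, green, red; 384x512 float32, m along the optical axis (not along the pixel's ray), 0 where there is no reading.
- r.camera_info(name): a dict with "vertical_fov" (degrees; the focal length in pixels is half the picture's height over the tangent of half this angle, whatever the lens; pixels are square), "cx", "cy" (the principal point, pixels), "cam_to_world" (4x4, takes a point from camera to world coordinates); the wrist camera has in their place "T_tool_cam" (4x4, takes a point from camera to tool coordinates, whose origin is the TCP and whose axes are the flange's). Camera axes: x right, y up, looking along -z (the intrinsics and any distortion apply to the point x, -y, -z); pixel columns grow to the right and rows downward; lengths in m; the calibration is good to about 2 mm. A picture is of the moment at which its call begins: read the wrist's pose just before it. camera_info takes no time and is no camera call.
- r.hand_in(): hands the job in; it is judged then, once.
The state is a dict: "clock": time; "joints": joint angles; "qvel": joint speeds; "tau": joint torques, N m; "tcp_pos": TCP position; "orientation": TCP orientation; "contact_force": force on the tool from outside, world axes, zero at the start; "moment": the same for the moment, N m; "grip_width": finger opening in m; "gripper_force": force on a finger pad.
Only numpy, scipy, OpenCV 4.12 (cv2) and the standard library are available. Lean on these libraries where they do the work, as an engineer would, in place of code of your own. Each camera call takes 0.05 s, during which the arm holds its last target. There are 200 camera calls.

TASK

Two silo shells for the model railway have to be checked: one has a blocked bore. One at a time, slide each gently down the leaning gauge pin as far as it will go, without forcing it, then put it away before trying the other: stand a shell that goes fully home on the pin upright on the cork-topped board, and stand the one that stops short upright inside the wooden scrap crate. Let go of both and leave the jar, the screwdriver and the boxcar where they are.

Things in the scene. Friction and masses are not known exactly. Their poses are not given: they have to be found in the camera images.
- silo_1: Grey plastic model silo shell standing open end down: outside diameter 52 mm, straight wall to 108 mm, then a closed cone roof to 124 mm; 110 to 230 g. Bore 36 mm, open below, about 104 mm deep if clear. Origin: centre of the open lower rim; z up the axis. One shell of the two, either, is clear: its rim reaches the gauge's seat.
- silo_2: The other silo shell, same outside as silo_1; either may stand on either side. In exactly one of the two (not said which, not seen from outside) a moulding web closes the bore 28 mm above the open rim: it stops on the pin with its rim about 32 mm short of the seat.
- gauge_pin: Fixed steel gauge pin leaning 25 degrees from vertical towards the robot, turned up to 0.35 rad either way. Origin: centre of its round seat flange (66 mm diameter), 62 mm above the bench; z runs along the pin to its tip. Pin 32 mm diameter to z = 48 mm, then a cone to a blunt tip of 18 mm at z = 60 mm. Steel foot 110 x 90 x 12 mm. Stands 120 N at most.
- board: Fixed cork-topped plywood board, 140 x 140 mm, flat top 16 mm above its origin, no rim. Origin: centre of its underside on the bench. May be on the robot's left or right.
- crate: Fixed open wooden crate, 150 x 150 mm outside, walls 6 mm thick and 45 mm high, floor 6 mm thick. Origin: centre of its underside on the bench. On the other side from the board.
- jar: Bystander: small closed jar, 50 mm diameter, 60 mm tall, origin at its underside.
- screwdriver: Bystander: screwdriver 180 mm long lying on the bench, origin under its middle.
- boxcar: Bystander: red model boxcar 200 mm long, 54 mm wide, 71 mm tall, on a short track beyond the gauge, origin at its underside.
There are look-alikes about, which are no part of the job. Leave any blue, green or purple look-alike of the silo_1 alone.

How it is judged:
On the way, in this order (a step that is already met when the one before it is completed fails the run):
1. one silo shell is slid onto the gauge pin as far as it goes (the clear one onto the seat, the blocked one to its web) while the other still stands at its start ((((z of silo_1 in the frame of gauge_pin below 0.006 m and x of silo_1 in the frame of gauge_pin between -0.008 and 0.008 m and y of silo_1 in the frame of gauge_pin between -0.008 and 0.008 m and angle between the z axis of silo_1 and the z axis of gauge_pin, either way round below 0.15 rad) and distance of silo_2 from where it was at the start of the episode below 0.03 m) or ((z of silo_2 in the frame of gauge_pin below 0.036 m and x of silo_2 in the frame of gauge_pin between -0.008 and 0.008 m and y of silo_2 in the frame of gauge_pin between -0.008 and 0.008 m and angle between the z axis of silo_2 and the z axis of gauge_pin, either way round below 0.15 rad) and distance of silo_1 from where it was at the start of the episode below 0.03 m))), for 0.2 s.
2. the first shell having been put away, the other is slid onto the gauge pin as far as it goes ((((z of silo_1 in the frame of gauge_pin below 0.006 m and x of silo_1 in the frame of gauge_pin between -0.008 and 0.008 m and y of silo_1 in the frame of gauge_pin between -0.008 and 0.008 m and angle between the z axis of silo_1 and the z axis of gauge_pin, either way round below 0.15 rad) and distance of silo_2 from where it was at the start of the episode above 0.06 m) or ((z of silo_2 in the frame of gauge_pin below 0.036 m and x of silo_2 in the frame of gauge_pin between -0.008 and 0.008 m and y of silo_2 in the frame of gauge_pin between -0.008 and 0.008 m and angle between the z axis of silo_2 and the z axis of gauge_pin, either way round below 0.15 rad) and distance of silo_1 from where it was at the start of the episode above 0.06 m))), for 0.2 s.
At the end, for the whole second after the job is handed in: The shell that went fully home stands upright (within 0.12 rad) on the board, its axis within 46 mm of the board's centre along each board axis; the blocked shell stands upright (within 0.12 rad) on the floor of the crate; both released and at rest (x of silo_1 in the frame of board between -0.046 and 0.046 m and y of silo_1 in the frame of board between -0.046 and 0.046 m and z of silo_1 in the frame of board between 0.012 and 0.022 m and angle between each of silo_1, silo_2's own z axis and vertical below 0.12 rad and linear speed of each of silo_1, silo_2 below 0.02 m/s and angular speed of each of silo_1, silo_2 below 0.1 rad/s and contact force between each of silo_1, silo_2 and the fingers below 0.1 N and x of silo_2 in the frame of crate between -0.06 and 0.06 m and y of silo_2 in the frame of crate between -0.06 and 0.06 m and z of silo_2 in the frame of crate between 0.002 and 0.012 m); the robot touches nothing.
It fails at once if a shell is forced on the gauge (more than 120 N) (contact force between any of silo_1, silo_2 and gauge_pin above 120 N).
It fails at once if a bystander (jar, screwdriver, boxcar) is moved by more than 30 mm (distance of any of jar, screwdriver, boxcar from where it was at the start of the episode above 0.03 m).
It also fails if it takes over 61 s, if anything falls off the work surface, if the arm or the gripper's body presses on something with over 40 N, if the wrist force passes 120 N, or if a joint passes its speed limit or range.

## Working session

There is one attempt and no reset: what is moved stays moved. The work goes in short steps, Python scripts to look and compute and a tool call to move; the robot and the scene stay as the last step left them, time stands still between calls to the robot, and variables do not carry over. Pictures are saved under pics/ and viewed, at most 10 in all, crops included, and the job is handed in when it is done.

Besides the shell and the picture viewer there is one more tool, called after "Emit:" as name(argument=value, ...), one argument or row to a line, values as JSON. servo_tool: Moves the arm, as the interface text tells. Its arguments: {"type":"object","properties":{"commands":{"type":"array"},"force":{"type":"number"}},"required":["commands"]}

```bash
mkdir -p pics
cat > h.py <<'E'
import numpy as np, cv2
from bench import r
from scipy.spatial.transform import Rotation as R
def grab(n):
    o=r.get_obs(); p,d=r.grab_frame(n); i=r.camera_info(n)
    if n=="wrist":
        T=np.eye(4);T[:3,:3]=R.from_rotvec(o["orientation"]).as_matrix();T[:3,3]=o["tcp_pos"]
        M=T@np.array(i["T_tool_cam"])
    else: M=np.array(i["cam_to_world"])
    f=192/np.tan(np.radians(i["vertical_fov"]/2))
    v,u=np.mgrid[0:384,0:512]
    P=np.stack([(u-i["cx"])/f*d,-(v-i["cy"])/f*d,-d],-1)
    W=P@M[:3,:3].T+M[:3,3]; W[d==0]=np.nan
    return p,d,W
E
python3 - <<'E'
from h import *
for n in("scene","top"):
    p,d,W=grab(n); i=r.camera_info(n); print({k:v for k,v in i.items()}); np.savez(n,p=p,W=W); cv2.imwrite(f"pics/{n}.png",cv2.resize(p,(800,600)))
print(r.get_obs())
E
```

```text
{'vertical_fov': 57.34066500775951, 'cx': 253.8847330860087, 'cy': 190.84608351139022, 'cam_to_world': array([[ 0.00527773, -0.53438432,  0.84522514,  1.40532876],
       [ 0.99986493,  0.01597616,  0.00385742, -0.00557985],
       [-0.0155648 ,  0.84509062,  0.53439646,  0.60574232],
       [ 0.        ,  0.        ,  0.        ,  1.        ]])}
{'vertical_fov': 54.30275424734842, 'cx': 248.15301288587168, 'cy': 196.60496106324382, 'cam_to_world': array([[-0.01955392,  0.99557126, -0.09195389,  0.465306  ],
       [-0.99932905, -0.01661287,  0.03264134,  0.01302208],
       [ 0.03096916,  0.09253046,  0.99522813,  0.99843855],
       [ 0.        ,  0.        ,  0.        ,  1.        ]])}
{'clock': 0.1, 'joints': array([-1.43612188,  0.47769106,  0.02235677,  1.55632908, -0.01148355,
        1.10932937, -0.0831134 ]), 'qvel': array([ 3.20655737e-04, -1.13506255e-03,  1.47616830e-05, -3.42061689e-03,
       -1.64712577e-04, -9.86510209e-06, -1.99951891e-04]), 'tau': array([ 3.98493881e-03, -5.97763467e+01,  1.61367517e+00, -2.81955117e+01,
        1.28454203e-02,  5.04954223e-03, -1.65861616e-05]), 'tcp_pos': array([0.16216384, 0.65468526, 0.23045084]), 'orientation': array([-3.80403542e-01, -3.11841642e+00,  2.55625078e-03]), 'contact_force': array([ 0.34969037, -0.02922701, -0.65781627]), 'moment': array([ 0.04260024, -0.00037939,  0.00615957]), 'gripper_force': 0.0, 'grip_width': 0.08562816403766528}
```

View pics/scene.png

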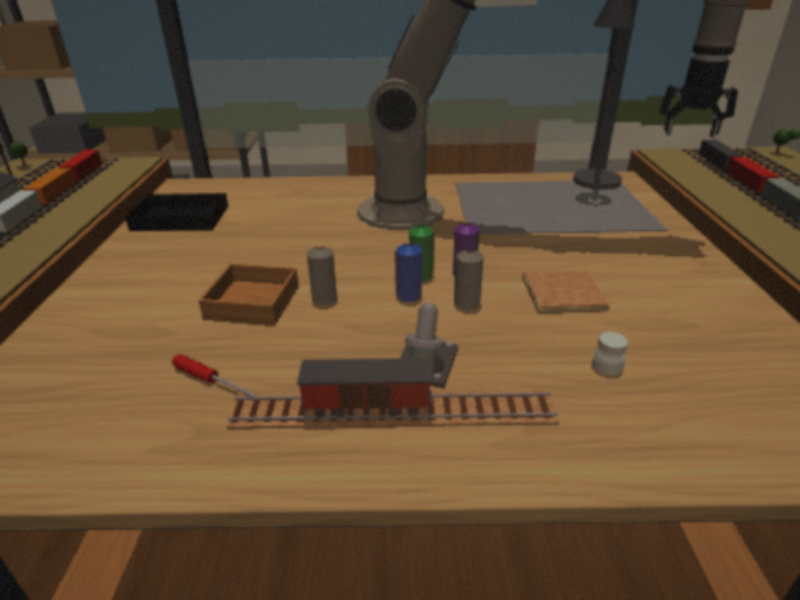

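View pics/top.png

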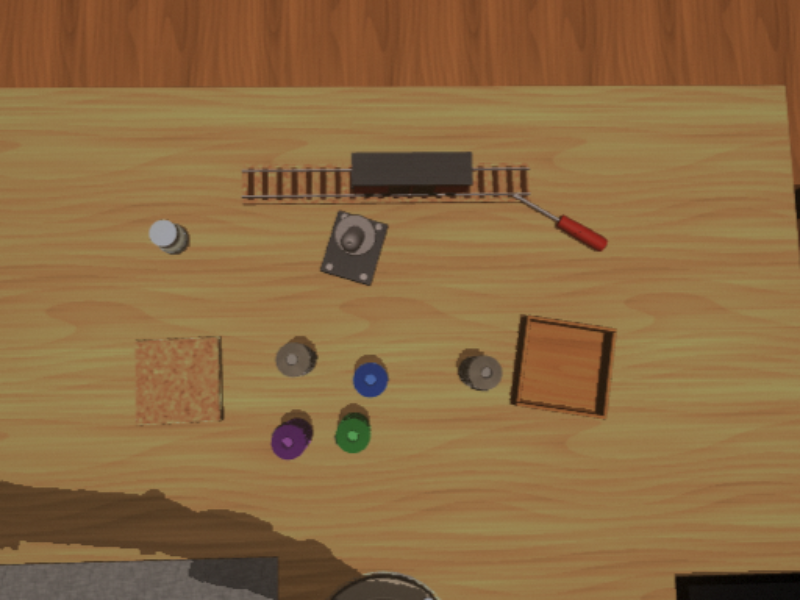

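The scene shows grey shells at (321,277) and (468,281) in the scene picture, and at top (484,372) and (294,358). The possible confusions at top are blue (370,379), green (353,435) and purple (288,441). I choose the two grey ones. The board is at top (179,380), the crate at (564,366), and the gauge at (352,240), leaning back towards the robot.

```bash
cat > m.py <<'E'
from h import *
from scipy.optimize import least_squares
t=np.load("top.npz"); W=t["W"]; s=np.load("scene.npz"); S=s["W"]
def near(u,v): return W[int(v*.64),int(u*.64)]
for n,uv in dict(gA=(484,372),gB=(294,358),blue=(370,379),green=(353,435),purple=(288,441),board=(179,380),cratefloor=(564,366),pin=(352,240),jar=(164,233),box=(412,168),bench=(420,300)).items():
    print(n,near(*uv).round(4))
allP=np.concatenate([W.reshape(-1,3),S.reshape(-1,3)]); allP=allP[~np.isnan(allP).any(1)]
src=np.r_[np.zeros(W.size//3),np.ones(S.size//3)][~np.isnan(np.concatenate([W.reshape(-1,3),S.reshape(-1,3)])).any(1)]
for n,uv in dict(gA=(484,372),gB=(294,358),blue=(370,379)).items():
    c=near(*uv)[:2]
    for k in (0,1):
        Q=allP[(np.hypot(*(allP[:,:2]-c).T)<.045)&(allP[:,2]>.02)&(src==k)]
        for lab,q in(("wall",Q[(Q[:,2]<.105)]),("roof",Q[Q[:,2]>.110])):
            if len(q)<8: continue
            if lab=="wall":
                f=least_squares(lambda x:np.hypot(*(q[:,:2]-x).T)-.026,c,loss="soft_l1",f_scale=.002).x
            else: f=q[:,:2].mean(0)
            print(n,k,lab,len(q),f.round(4),"zmax",Q[:,2].max().round(4))
# board and crate via minAreaRect of points in z-range
c=near(179,380)[:2]; q=allP[(np.abs(allP[:,:2]-c).max(1)<.1)&(abs(allP[:,2]-.016)<.005)&(src==0)]
print("board",cv2.minAreaRect((q[:,:2]*1000).astype(np.float32)),q[:,2].mean())
c=near(564,366)[:2]; q=allP[(np.abs(allP[:,:2]-c).max(1)<.12)&(abs(allP[:,2]-.045)<.004)&(src==0)]
# exclude near shell
print("crate",cv2.minAreaRect((q[:,:2]*1000).astype(np.float32)),len(q))
# pin fit
x0=near(352,240)
q=allP[(np.hypot(*(allP[:,:2]-x0[:2]).T)<.05)&(allP[:,2]>.07)]
np.save("pinpts.npy",q); print("pinpts",len(q),q.min(0),q.max(0))
def axis(yaw): 
    a=np.radians(25); return np.array([-np.sin(a)*np.cos(yaw),-np.sin(a)*np.sin(yaw),np.cos(a)])
def res(p):
    o=np.array([p[0],p[1],.062]); a=axis(p[2]); d=q-o; z=d@a; rr=np.linalg.norm(d-np.outer(z,a),axis=1)
    # SDF-ish to profile
    rad=np.where(z<48e-3,.016,.016-(z-.048)*7/12)
    e1=rr-rad; tip=np.hypot(z-.060,np.maximum(rr-.009,0)); seat=np.hypot(z,np.maximum(rr-.033,0)); side=np.hypot(np.minimum(np.maximum(z,-.008),0)-z,rr-.033)
    e=np.stack([abs(e1),tip,seat,side]).min(0); return e
best=min((least_squares(res,[x0[0]+dx,x0[1]+dy,y],loss="soft_l1",f_scale=.002) for dx in(0,.02) for dy in (-.01,0,.01) for y in(-.3,0,.3)),key=lambda f:f.cost)
print("pin",best.x.round(4),"med res",np.median(res(best.x)),axis(best.x[2]).round(4))
E
python3 m.py
```

```text
gA [ 0.4462 -0.1602  0.1018]
gB [0.4733 0.1284 0.099 ]
blue [0.4403 0.0146 0.1016]
green [0.3565 0.0419 0.1009]
purple [0.3498 0.1378 0.103 ]
board [0.4417 0.3297 0.0144]
cratefloor [ 0.4521 -0.3143  0.01  ]
pin [0.6522 0.0374 0.1168]
jar [0.6788 0.3436 0.0583]
box [ 0.7757 -0.0588  0.0829]
bench [ 0.5692 -0.0734 -0.0006]
gA 0 wall 153 [ 0.446  -0.1623] zmax 0.1232
gA 0 roof 242 [ 0.4463 -0.1609] zmax 0.1232
gA 1 wall 398 [ 0.445  -0.1617] zmax 0.126
gA 1 roof 94 [ 0.4559 -0.1593] zmax 0.126
gB 0 wall 120 [0.4726 0.1277] zmax 0.1218
gB 0 roof 236 [0.4711 0.1286] zmax 0.1218
gB 1 wall 426 [0.4703 0.1301] zmax 0.1278
gB 1 roof 104 [0.4809 0.1288] zmax 0.1278
blue 0 wall 68 [0.4603 0.0049] zmax 0.1221
blue 0 roof 243 [0.4385 0.0122] zmax 0.1221
blue 1 wall 418 [0.4376 0.0133] zmax 0.1248
blue 1 roof 99 [0.4487 0.0142] zmax 0.1248
board ((441.6982727050781, 329.9368896484375), (139.56130981445312, 139.25408935546875), 1.6884429454803467) 0.01521947749015682
crate ((451.77349853515625, -309.46441650390625), (150.83212280273438, 150.10154724121094), 80.28541564941406) 538
pinpts 579 [0.63793997 0.00550017 0.07000099] [0.70201792 0.05568574 0.120385  ]
pin [ 0.6708  0.0342 -0.305 ] med res 0.0008330208966733331 [-0.4031  0.1269  0.9063]
```

Emit:
servo_tool(
  commands=[
    [0,0,0,20,-34,0,0],
    [0,0,0,40,-68,0,0],
    [0,0,0,60,-102,0,0],
    [0,0,0,80,-136,0,0],
    [0,0,0,100,-170,0,0],
  ],
)

```text
clock: 0.52
tcp_pos: [0.2628, 0.4832, 0.2309]
orientation: [-0.38, -3.118, 0.001]
contact_force: [0.6, 0.1, 1.4]
grip_width: 0.0854
gripper_force: 0.0
```

Emit:
servo_tool(
  commands=[
    [0,0,0,20,-34,0,0],
    [0,0,0,40,-68,0,0],
    [0,0,0,60,-102,0,0],
    [0,0,0,80,-136,0,0],
    [0,0,0,100,-170,0,0],
  ],
)

```text
clock: 0.93
tcp_pos: [0.3627, 0.3132, 0.2312]
orientation: [-0.38, -3.118, 0.0]
contact_force: [0.3, 0.7, 0.2]
grip_width: 0.0857
gripper_force: 0.0
```

Emit:
servo_tool(
  commands=[
    [0,0,0,20,-34,0,0],
    [0,0,0,40,-68,0,0],
    [0,0,0,60,-102,0,0],
    [0,0,0,65,-136,0,0],
    [0,0,0,65,-170,0,0],
  ],
)

```text
clock: 1.35
tcp_pos: [0.4284, 0.1431, 0.2312]
orientation: [0.383, 3.118, -0.0]
contact_force: [1.3, -0.4, -0.7]
grip_width: 0.0854
gripper_force: 0.0
```

```bash
cat > look.py <<'E'
from h import *
import sys
o=r.get_obs(); print(o["clock"],o["tcp_pos"].round(4),o["orientation"].round(3),o["contact_force"].round(2),o["joints"].round(2))
p,d,W=grab("wrist"); cv2.imwrite("pics/"+sys.argv[1],cv2.resize(p,(640,480))); np.savez("wrist",p=p,W=W)
Rm=R.from_rotvec(o["orientation"]).as_matrix(); print(Rm.round(3))
print(r.camera_info("wrist"))
E
python3 look.py w1.png
```

```text
1.35 [0.4284 0.1431 0.2312] [ 0.383  3.118 -0.   ] [ 1.31 -0.42 -0.73] [-0.75  0.1   0.31  2.08 -0.04  0.96  0.91]
[[-0.97   0.242  0.001]
 [ 0.242  0.97  -0.   ]
 [-0.001 -0.    -1.   ]]
{'vertical_fov': 66.95483430591845, 'cx': 260.8847241591209, 'cy': 195.08420518817033, 'T_tool_cam': array([[-4.19035619e-04,  9.46194235e-01,  3.23598972e-01,
         8.33467802e-02],
       [ 9.99999806e-01,  5.45294404e-04, -2.99503065e-04,
         7.49690495e-04],
       [-4.59844782e-04,  3.23598784e-01, -9.46194280e-01,
        -1.43292291e-01],
       [ 0.00000000e+00,  0.00000000e+00,  0.00000000e+00,
         1.00000000e+00]])}
```

View pics/w1.png

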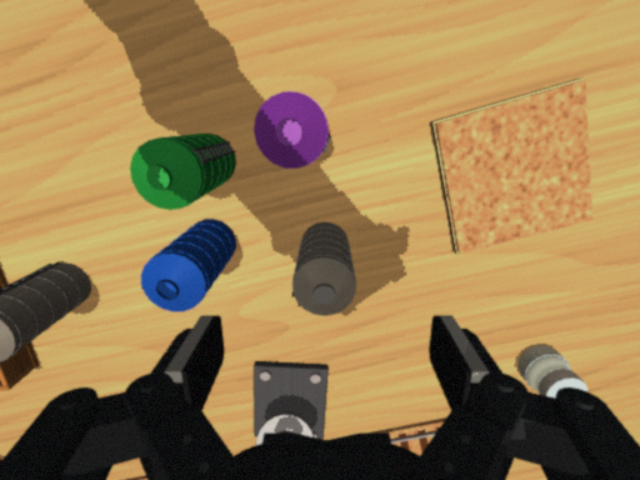

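The wrist picture shows the grey shell in the middle (roof tip about (325,292)), with blue (167,285), green (165,178) and purple (291,130) clear of it and the gauge at (288,430). I'll refine its position from this depth.

```bash
cat > fit.py <<'E'
from h import *
from scipy.optimize import least_squares
def fit(W,c):
    Q=W.reshape(-1,3);Q=Q[~np.isnan(Q).any(1)]
    Q=Q[(np.hypot(*(Q[:,:2]-c).T)<.04)&(Q[:,2]>.01)&(Q[:,2]<.14)]
    def res(x):
        rr=np.hypot(*(Q[:,:2]-x[:2]).T);z=Q[:,2]
        wall=np.hypot(rr-.026,np.maximum(z-.108,0)); roof=np.hypot(0,(z-.108-.016*(1-rr/.026))*.85)+np.maximum(rr-.026,0)
        return np.minimum(wall,roof)
    f=least_squares(res,c,loss="soft_l1",f_scale=.002); return f.x.round(4),len(Q),np.median(res(f.x)).round(4)
if __name__=="__main__":
    for n in("top","scene","wrist"):
        W=np.load(n+".npz")["W"]
        for c in([.472,.129],[.446,-.162]): print(n,fit(W,np.array(c)))
E
python3 fit.py
```

```text
top (array([0.4717, 0.1289]), 458, np.float64(0.0008))
top (array([ 0.4462, -0.1626]), 495, np.float64(0.0007))
scene (array([0.4705, 0.13  ]), 612, np.float64(0.0011))
scene (array([ 0.4452, -0.1617]), 568, np.float64(0.0011))
wrist (array([0.4713, 0.1308]), 2968, np.float64(0.0006))
wrist (array([ 0.4464, -0.1615]), 3213, np.float64(0.0005))
```

Emit:
servo_tool(
  commands=[
    [0,0,0,22,-7,0,0],
    [0,0,0,43,-13,0,0],
    [0,0,0,43,-13,-30,0],
    [0,0,0,43,-13,-65,0],
    [0,0,0,43,-13,-95,0],
  ],
)

```text
clock: 1.82
tcp_pos: [0.4703, 0.1322, 0.1349]
orientation: [0.381, 3.118, 0.0]
contact_force: [-0.2, 1.1, 0.2]
grip_width: 0.0856
gripper_force: 0.0
```

Emit:
servo_tool(
  commands=[
    [0,0,0,0,0,-25,0],
    [0,0,0,0,0,-50,0],
    [0,0,0,0,0,-68,0],
    [0,0,0,0,0,-68,0],
    [0,0,0,0,0,-68,0.3],
  ],
  force=50,
)

```text
clock: 2.23
tcp_pos: [0.4695, 0.132, 0.0677]
orientation: [-0.38, -3.116, 0.002]
contact_force: [1.1, -0.1, 0.1]
grip_width: 0.0754
gripper_force: 0.0
```

Emit:
servo_tool(
  commands=[
    [0,0,0,0,0,0,0.6],
    [0,0,0,0,0,0,1],
    [0,0,0,0,0,0,1],
    [0,0,0,0,0,0,1],
    [0,0,0,0,0,0,1],
  ],
  force=50,
)

```text
clock: 2.65
tcp_pos: [0.4713, 0.1323, 0.0698]
orientation: [0.381, 3.116, 0.002]
contact_force: [-1.0, -1.5, 7.1]
grip_width: 0.0505
gripper_force: 51.8
```

Emit:
servo_tool(
  commands=[
    [0,0,0,0,0,0,1],
    [0,0,0,0,0,0,1],
    [0,0,0,0,0,0,1],
  ],
  force=50,
)

```text
clock: 2.9
tcp_pos: [0.4713, 0.1323, 0.0698]
orientation: [0.381, 3.116, 0.002]
contact_force: [-0.9, -1.0, 7.2]
grip_width: 0.0506
gripper_force: 51.8
```

```bash
cat > pre.py <<'E'
from h import *
import sys
o=r.get_obs(); O=np.array([.671,.034,.062]); a=np.array([-.4031,.1269,.9063]);a/=np.linalg.norm(a)
z=-a; y=np.array([.3003,.9538,0]);y/=np.linalg.norm(y); x=np.cross(y,z)
D=np.stack([x,y,z],1); C=R.from_rotvec(o["orientation"]).as_matrix()
print("turn deg",np.degrees(R.from_matrix(D@C.T).as_rotvec()).round(2))
h=float(sys.argv[1]);L=float(sys.argv[2])
print("shift mm",((O+a*(h+L)-o["tcp_pos"])*1e3).round(1), "y axis",C[:,1].round(3))
E
python3 pre.py .075 .070
```

```text
turn deg [ -6.83 -23.94  -3.51]
shift mm [141.3 -79.9 123.6] y axis [0.241 0.971 0.002]
```

Emit:
servo_tool(
  commands=[
    [0,0,0,0,0,20,1],
    [0,0,0,0,0,50,1],
    [0,0,0,0,0,80,1],
    [0,0,0,0,0,115,1],
    [0,0,0,0,0,150,1],
  ],
)

```text
clock: 3.32
tcp_pos: [0.4697, 0.132, 0.2202]
orientation: [-0.381, -3.118, -0.0]
contact_force: [1.1, 0.9, -1.5]
grip_width: 0.0506
gripper_force: 52.9
```

Emit:
servo_tool(
  commands=[
    [-1.4,-4.8,-0.7,28,-16,0,1],
    [-2.7,-9.6,-1.4,57,-32,0,1],
    [-4.1,-14.4,-2.1,85,-48,0,1],
    [-5.4,-19.2,-2.8,113,-64,0,1],
    [-6.8,-23.9,-3.5,141,-80,0,1],
  ],
)

```text
clock: 3.73
tcp_pos: [0.6123, 0.0517, 0.2197]
orientation: [0.412, 2.675, -0.09]
contact_force: [0.5, -0.9, -2.9]
grip_width: 0.0508
gripper_force: 52.8
```

Emit:
servo_tool(
  commands=[
    [0,0,0,0,0,-10,1],
    [0,0,0,0,0,-20,1],
    [0,0,0,0,0,-20,1],
    [0,0,0,0,0,-20,1],
  ],
)

```text
clock: 4.07
tcp_pos: [0.6102, 0.0527, 0.1975]
orientation: [0.411, 2.683, -0.093]
contact_force: [0.7, 0.4, -1.1]
grip_width: 0.0504
gripper_force: 52.9
```

```bash
python3 pre.py .075 .070; python3 look.py w2.png
python3 - <<'E'
from h import *
p,d,W=grab("scene"); np.savez("scene2",p=p,W=W)
q,d,V=grab("top"); np.savez("top2",p=q,W=V)
c=p[150:260,220:330]; e=q[100:250,180:300]
cv2.imwrite("pics/c2.png",np.hstack([cv2.resize(c,(400,400),interpolation=2),cv2.resize(e,(320,400),interpolation=2)]))
E
```

```text
turn deg [ 0.04 -0.32 -0.03]
shift mm [ 2.3 -0.3 -4.1] y axis [ 0.3    0.954 -0.002]
4.0667 [0.6102 0.0527 0.1975] [ 0.411  2.683 -0.093] [ 0.69  0.37 -1.14] [-0.73  0.27  0.48  2.08  0.25  0.47  0.78]
[[-0.867  0.3    0.398]
 [ 0.271  0.954 -0.127]
 [-0.418 -0.002 -0.908]]
{'vertical_fov': 66.95483430591845, 'cx': 260.8847241591209, 'cy': 195.08420518817033, 'T_tool_cam': array([[-5.83020339e-04,  9.46201958e-01,  3.23576134e-01,
         8.30867375e-02],
       [ 9.99999795e-01,  6.37423329e-04, -6.21522416e-05,
         7.46507369e-04],
       [-2.65063549e-04,  3.23576032e-01, -9.46202136e-01,
        -1.43271601e-01],
       [ 0.00000000e+00,  0.00000000e+00,  0.00000000e+00,
         1.00000000e+00]])}
```

View pics/c2.png

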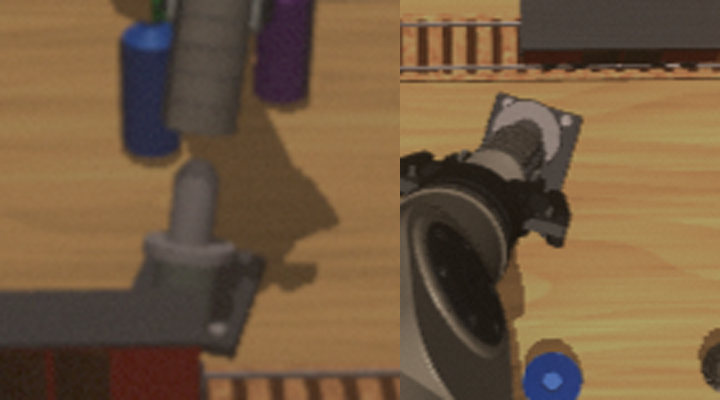

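Scene crop (left): the shell's rim centre is at about (203,130) and the pin tip at (202,165), roughly in line; the top crop (right) also shows the shell over the pin. I'll measure the relative offset of shell to pin in the scene depth alone, where calibration errors cancel.

```bash
cat > rel.py <<'E'
from h import *
from scipy.optimize import least_squares
import sys
O=np.array([.671,.034,.062]); a=np.array([-.4031,.1269,.9063]);a/=np.linalg.norm(a)
y=np.array([.3003,.9538,0]);y/=np.linalg.norm(y); x=np.cross(y,a)  # x: forward/up dir
B=np.stack([x,y,a],1); print("x dir",x.round(3))
for n in sys.argv[1:]:
    Q=np.load(n+".npz")["W"].reshape(-1,3);Q=Q[~np.isnan(Q).any(1)]
    L=(Q-O)@B
    rr=np.hypot(L[:,0],L[:,1])
    for nm,z0,z1,rad in(("pin",.008,.046,.016),("shell",.078,.125,.026)):
        q=L[(L[:,2]>z0)&(L[:,2]<z1)&(rr<rad+.012)]
        if len(q)<15: print(n,nm,len(q)); continue
        f=least_squares(lambda p:np.hypot(q[:,0]-p[0]-p[2]*(q[:,2]-.05),q[:,1]-p[1]-p[3]*(q[:,2]-.05))-rad,[0,0,0,0],loss="soft_l1",f_scale=.001)
        g=least_squares(lambda p:np.hypot(q[:,0]-p[0],q[:,1]-p[1])-rad,[0,0],loss="soft_l1",f_scale=.001)
        print(n,nm,len(q),(f.x[:2]*1e3).round(1),"slope",f.x[2:].round(3),"fixed",(g.x*1e3).round(1),"zmin",q[:,2].min().round(4))
E
python3 rel.py scene scene2 top top2 wrist
```

```text
x dir [ 0.864 -0.272  0.423]
scene pin 178 [-0.6  0.4] slope [-0.006  0.001] fixed [-0.5  0.4] zmin 0.0083
scene shell 0
scene2 pin 180 [0.4 0.2] slope [ 0.034 -0.006] fixed [-0.4  0.3] zmin 0.008
scene2 shell 356 [-0.2 -3. ] slope [0.017 0.017] fixed [ 0.7 -2.1] zmin 0.0825
top pin 47 [-0.3 -0.5] slope [-0.007  0.002] fixed [-0.2 -0.5] zmin 0.0083
top shell 0
top2 pin 24 [-0.4 -0.8] slope [-0.005 -0.009] fixed [-0.3 -0.5] zmin 0.0088
top2 shell 94 [ 0.6 -3.8] slope [0.013 0.012] fixed [ 1.3 -3.1] zmin 0.0809
wrist pin 239 [0.2 0.9] slope [-0.004 -0.004] fixed [0.3 1. ] zmin 0.008
wrist shell 1161 [ 0.1 -2.6] slope [0.002 0.021] fixed [ 0.2 -1.3] zmin 0.0822
```

Emit:
servo_tool(
  commands=[
    [0,0,0,0,2.5,0,1],
    [0,0,0,2,1.9,-4.5,1],
    [0,0,0,5.2,0.8,-11.8,1],
    [0,0,0,8.9,-0.3,-20,1],
    [0,0,0,12.1,-1.3,-27.2,1],
  ],
)

```text
clock: 4.63
tcp_pos: [0.6235, 0.0508, 0.17]
orientation: [0.412, 2.681, -0.093]
contact_force: [0.4, -0.2, -1.6]
grip_width: 0.0509
gripper_force: 52.9
```

Emit:
servo_tool(
  commands=[
    [0,0,0,1.2,-0.4,-2.7,1],
    [0,0,0,2.4,-0.8,-5.4,1],
    [0,0,0,3.2,-1,-7.2,1],
    [0,0,0,3.2,-1,-7.2,1],
  ],
)

```text
clock: 4.97
tcp_pos: [0.6266, 0.0497, 0.1635]
orientation: [0.412, 2.681, -0.093]
contact_force: [0.1, -0.7, -1.4]
grip_width: 0.0508
gripper_force: 52.9
```

```bash
python3 pre.py .042 .070; python3 -c "
from h import *
o=r.get_obs();print(o['contact_force'],o['moment'])
p,d,W=grab('scene');np.savez('scene3',p=p,W=W)"
python3 - <<'E'
import re
s=open('rel.py').read().replace('.078,.125','.048,.095')
open('rel3.py','w').write(s)
E
python3 rel3.py scene3
```

```text
turn deg [ 0.05 -0.2   0.03]
shift mm [-0.7 -1.5  0. ] y axis [ 0.301  0.954 -0.002]
[ 0.1251803  -0.74193215 -1.37454172] [0.16569302 0.62425451 0.05917511]
x dir [ 0.864 -0.272  0.423]
scene3 pin 174 [0.6 0.6] slope [0.041 0.007] fixed [-0.4  0.4] zmin 0.008
scene3 shell 395 [ 0.5 -0.6] slope [0.    0.015] fixed [ 0.5 -0.3] zmin 0.048
```

Emit:
servo_tool(
  commands=[
    [0,0,0,0.8,-0.2,-1.8,1],
    [0,0,0,1.6,-0.5,-3.6,1],
    [0,0,0,2.4,-0.7,-5.4,1],
    [0,0,0,2.4,-0.7,-5.4,1],
  ],
)

```text
clock: 5.35
tcp_pos: [0.6289, 0.0492, 0.1583]
orientation: [0.412, 2.681, -0.093]
contact_force: [0.7, -0.4, -2.8]
grip_width: 0.0507
gripper_force: 52.9
```

Emit:
servo_tool(
  commands=[
    [0,0,0,0.4,-0.1,-0.9,1],
    [0,0,0,0.8,-0.2,-1.8,1],
    [0,0,0,1.2,-0.3,-2.7,1],
    [0,0,0,1.2,-0.3,-2.7,1],
  ],
)

```text
clock: 5.68
tcp_pos: [0.6302, 0.0489, 0.1557]
orientation: [0.412, 2.68, -0.093]
contact_force: [0.6, 0.9, -2.1]
grip_width: 0.0507
gripper_force: 52.9
```

Emit:
servo_tool(
  commands=[
    [0,0,0,0.4,-0.1,-0.9,1],
    [0,0,0,0.8,-0.2,-1.8,1],
    [0,0,0,1.2,-0.3,-2.7,1],
    [0,0,0,1.2,-0.3,-2.7,1],
  ],
)

```text
clock: 6.02
tcp_pos: [0.6313, 0.0486, 0.1529]
orientation: [0.412, 2.681, -0.093]
contact_force: [0.7, 0.2, -1.6]
grip_width: 0.0509
gripper_force: 52.9
```

Emit:
servo_tool(
  commands=[
    [0,0,0,0.4,-0.1,-0.9,1],
    [0,0,0,0.8,-0.2,-1.8,1],
    [0,0,0,0.8,-0.2,-1.8,1],
  ],
)

```text
clock: 6.27
tcp_pos: [0.6322, 0.0484, 0.1511]
orientation: [0.412, 2.68, -0.093]
contact_force: [-0.3, -0.4, -1.9]
grip_width: 0.0507
gripper_force: 52.9
```

Emit:
servo_tool(
  commands=[
    [0,0,0,0.4,-0.1,-0.9,1],
    [0,0,0,0.8,-0.2,-1.8,1],
    [0,0,0,1.2,-0.3,-2.7,1],
    [0,0,0,1.2,-0.3,-2.7,1],
  ],
)

```text
clock: 6.6
tcp_pos: [0.6333, 0.048, 0.1484]
orientation: [0.412, 2.681, -0.093]
contact_force: [-0.7, 0.1, -2.1]
grip_width: 0.0505
gripper_force: 52.9
```

Emit:
servo_tool(
  commands=[
    [0,0,0,0.4,-0.1,-0.9,1],
    [0,0,0,0.8,-0.2,-1.8,1],
    [0,0,0,1.2,-0.3,-2.7,1],
    [0,0,0,1.2,-0.3,-2.7,1],
  ],
)

```text
clock: 6.93
tcp_pos: [0.6346, 0.0478, 0.1457]
orientation: [0.412, 2.68, -0.093]
contact_force: [0.5, -0.3, -1.7]
grip_width: 0.0504
gripper_force: 52.9
```

Emit:
servo_tool(
  commands=[
    [0,0,0,1.2,-0.4,-2.7,1],
    [0,0,0,2.4,-0.8,-5.4,1],
    [0,0,0,3.6,-1.1,-8.2,1],
    [0,0,0,4.8,-1.5,-10.9,1],
    [0,0,0,4.8,-1.5,-10.9,1],
  ],
)

```text
clock: 7.35
tcp_pos: [0.6393, 0.0461, 0.1343]
orientation: [0.412, 2.681, -0.094]
contact_force: [0.3, -0.4, -1.7]
grip_width: 0.0507
gripper_force: 52.9
```

Emit:
servo_tool(
  commands=[
    [0,0,0,0.6,-0.2,-1.3,1],
    [0,0,0,1.2,-0.4,-2.7,1],
    [0,0,0,2,-0.6,-4.5,1],
    [0,0,0,2,-0.6,-4.5,1],
  ],
)

```text
clock: 7.68
tcp_pos: [0.6414, 0.0457, 0.1302]
orientation: [0.412, 2.681, -0.093]
contact_force: [-0.4, 0.9, -2.3]
grip_width: 0.0504
gripper_force: 52.9
```

```bash
python3 pre.py 0 .070
```

```text
turn deg [ 0.04 -0.19  0.01]
shift mm [ 1.4 -2.8 -4.7] y axis [ 0.301  0.954 -0.002]
```

Rim about 5 mm above the seat; go on 1 mm a row until force shows.

Emit:
servo_tool(
  commands=[
    [0,0,0,0.4,-0.1,-0.9,1],
    [0,0,0,0.8,-0.2,-1.8,1],
    [0,0,0,1.2,-0.4,-2.7,1],
    [0,0,0,1.2,-0.4,-2.7,1],
  ],
)

```text
clock: 8.02
tcp_pos: [0.6426, 0.0453, 0.1276]
orientation: [0.412, 2.68, -0.093]
contact_force: [0.9, 0.3, -2.4]
grip_width: 0.0507
gripper_force: 52.9
```

Emit:
servo_tool(
  commands=[
    [0,0,0,0.4,-0.1,-0.9,1],
    [0,0,0,0.8,-0.2,-1.8,1],
    [0,0,0,0.8,-0.2,-1.8,1],
  ],
)

```text
clock: 8.27
tcp_pos: [0.6434, 0.0451, 0.1259]
orientation: [0.412, 2.68, -0.093]
contact_force: [-0.6, 0.3, -2.3]
grip_width: 0.0503
gripper_force: 52.9
```

Emit:
servo_tool(
  commands=[
    [0,0,0,0.4,-0.1,-0.9,1],
    [0,0,0,0.8,-0.2,-1.8,1],
    [0,0,0,0.8,-0.2,-1.8,1],
  ],
)

```text
clock: 8.52
tcp_pos: [0.6439, 0.0447, 0.1257]
orientation: [0.413, 2.68, -0.092]
contact_force: [-13.7, 0.2, 18.4]
grip_width: 0.0508
gripper_force: 53.1
```

Emit:
servo_tool(
  commands=[
    [0,0,0,0.4,-0.1,-0.9,1],
    [0,0,0,0.4,-0.1,-0.9,1],
    [0,0,0,0.4,-0.1,-0.9,1],
  ],
)

```text
clock: 8.77
tcp_pos: [0.644, 0.044, 0.1253]
orientation: [0.415, 2.68, -0.092]
contact_force: [-20.1, 0.4, 27.4]
grip_width: 0.0509
gripper_force: 51.2
```

Emit:
servo_tool(
  commands=[
    [0,0,0,-4,1.3,9,1],
    [0,0,0,-12.1,3.8,27.2,1],
    [0,0,0,-20.2,6.4,45.3,1],
    [0,0,0,-28.2,8.9,63.4,1],
    [0,0,0,-36.3,11.4,81.5,1],
  ],
)

```text
clock: 9.18
tcp_pos: [0.6078, 0.0562, 0.2056]
orientation: [0.412, 2.68, -0.093]
contact_force: [0.5, 0.3, -1.0]
grip_width: 0.0508
gripper_force: 52.7
```

Emit:
servo_tool(
  commands=[
    [1.4,4.8,0.7,-20,25,10,1],
    [2.7,9.6,1.4,-40,55,20,1],
    [4.1,14.4,2.1,-60,85,20,1],
    [5.4,19.2,2.8,-80,115,20,1],
    [6.8,23.9,3.5,-100,145,20,1],
  ],
)

```text
clock: 9.6
tcp_pos: [0.5076, 0.2029, 0.2261]
orientation: [-0.379, -3.116, -0.004]
contact_force: [-0.1, -0.0, -2.5]
grip_width: 0.0503
gripper_force: 52.8
```

Run:
```python
from h import *
o=r.get_obs(); print(o['tcp_pos'].round(4),(1e3*(np.array([.442,.330,.090])-o['tcp_pos'])).round(1))
C=R.from_rotvec(o["orientation"]).as_matrix(); print(C.round(3), np.degrees(np.cross(C[:,2],[0,0,-1])).round(2))
W=grab("scene")[2].reshape(-1,3);W=W[~np.isnan(W).any(1)]
# shell axis fit in scene
t=o['tcp_pos'];q=W[(np.hypot(*(W[:,:2]-t[:2]).T)<.04)&(W[:,2]<t[2]-.004)&(W[:,2]>t[2]-.064)]
from scipy.optimize import least_squares
f=least_squares(lambda p:np.hypot(q[:,0]-p[0]-p[2]*(q[:,2]-t[2]),q[:,1]-p[1]-p[3]*(q[:,2]-t[2]))-.026,[*t[:2],0,0],loss="soft_l1",f_scale=.001)
print(len(q),f.x.round(4))
```

```text
[0.5076 0.2029 0.2261] [ -65.6  127.1 -136.1]
[[-0.971  0.239 -0.002]
 [ 0.239  0.971  0.003]
 [ 0.003  0.002 -1.   ]] [-0.16 -0.13 -0.  ]
385 [0.5072 0.2026 0.0093 0.0126]
```

Emit:
servo_tool(
  commands=[
    [0,0,0,-18,35,0,1],
    [0,0,0,-36,70,-5,1],
    [0,0,0,-54,105,-25,1],
    [0,0,0,-66,127,-55,1],
    [0,0,0,-66,127,-85,1],
  ],
)

```text
clock: 10.07
tcp_pos: [0.439, 0.3359, 0.1396]
orientation: [0.366, 3.12, 0.009]
contact_force: [-0.5, 1.1, -2.5]
grip_width: 0.0508
gripper_force: 53.0
```

Emit:
servo_tool(
  commands=[
    [0,0,0,0,0,-22,1],
    [0,0,0,0,0,-40,1],
    [0,0,0,0,0,-49,1],
    [0,0,0,0,0,-52,1],
    [0,0,0,0,0,-52,1],
  ],
)

```text
clock: 10.48
tcp_pos: [0.4425, 0.328, 0.0877]
orientation: [0.381, 3.118, -0.001]
contact_force: [0.2, -0.2, -1.2]
grip_width: 0.0509
gripper_force: 52.9
```

Emit:
servo_tool(
  commands=[
    [0,0,0,0,0,-1,1],
    [0,0,0,0,0,-2,1],
    [0,0,0,0,0,-2,1],
  ],
)

```text
clock: 10.73
tcp_pos: [0.4429, 0.3286, 0.0868]
orientation: [0.381, 3.117, 0.002]
contact_force: [-0.4, 0.5, -2.8]
grip_width: 0.0505
gripper_force: 52.9
```

Emit:
servo_tool(
  commands=[
    [0,0,0,0,0,-1,1],
    [0,0,0,0,0,-1,1],
    [0,0,0,0,0,-1,1],
  ],
)

```text
clock: 10.98
tcp_pos: [0.4427, 0.3285, 0.0854]
orientation: [0.38, 3.118, 0.002]
contact_force: [-0.1, 0.5, 1.6]
grip_width: 0.0504
gripper_force: 53.1
```

Emit:
servo_tool(
  commands=[
    [0,0,0,0,0,-0.3,0.5],
    [0,0,0,0,0,-0.3,0.3],
    [0,0,0,0,0,0,0],
    [0,0,0,0,0,0,0],
    [0,0,0,0,0,0,0],
  ],
)

```text
clock: 11.4
tcp_pos: [0.4423, 0.3282, 0.0848]
orientation: [-0.38, -3.118, 0.0]
contact_force: [-0.1, 0.4, -0.6]
grip_width: 0.0854
gripper_force: 0.0
```

Emit:
servo_tool(
  commands=[
    [0,0,0,0,0,0,0],
    [0,0,0,0,0,15,0],
    [0,0,0,0,0,50,0],
    [0,0,0,0,0,90,0],
    [0,0,0,0,0,125,0],
  ],
)

```text
clock: 11.82
tcp_pos: [0.4422, 0.3279, 0.2115]
orientation: [-0.381, -3.118, 0.001]
contact_force: [0.8, 0.8, 0.3]
grip_width: 0.0853
gripper_force: 0.0
```

Emit:
servo_tool(
  commands=[
    [0,0,0,0,-30,10,0],
    [0,0,0,0,-60,20,0],
    [0,0,0,0,-100,20,0],
    [0,0,0,0,-140,20,0],
    [0,0,0,0,-180,20,0],
  ],
)

```text
clock: 12.23
tcp_pos: [0.442, 0.1466, 0.2301]
orientation: [0.379, 3.118, 0.001]
contact_force: [0.8, -0.3, 0.7]
grip_width: 0.0851
gripper_force: 0.0
```

Run:
```python
from h import *
from scipy.optimize import least_squares
print(r.get_obs()['tcp_pos'].round(4))
for n in("top","scene"):
    p,d,W=grab(n); np.savez(n+"4",p=p,W=W); W=W.reshape(-1,3);W=W[~np.isnan(W).any(1)]
    for c in([.442,.329],[.4463,-.162]):
        q=W[(np.hypot(*(W[:,:2]-c).T)<.04)&(W[:,2]<.118)&(W[:,2]>.03)]
        f=least_squares(lambda p:np.hypot(q[:,0]-p[0]-p[2]*(q[:,2]-.05),q[:,1]-p[1]-p[3]*(q[:,2]-.05))-.026,[*c,0,0],loss="soft_l1",f_scale=.001)
        print(n,len(q),f.x.round(4),q[:,2].max())
```

```text
[0.442  0.1466 0.2301]Traceback (most recent call last):
  File "<stdin>", line 9, in <module>
    return umr_maximum(a, axis, None, out, keepdims, initial, where)
ValueError: zero-size array to reduction operation maximum which has no identity
```

Run:
```python
from h import *
p,d,W=grab("scene"); q,_,V=grab("top"); np.savez("scene4",p=p,W=W)
cv2.imwrite("pics/s4.png",np.hstack([cv2.resize(p[100:260,100:420],(480,240)),cv2.resize(q,(320,240))]))
```

```text
(no output)
```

View pics/s4.png

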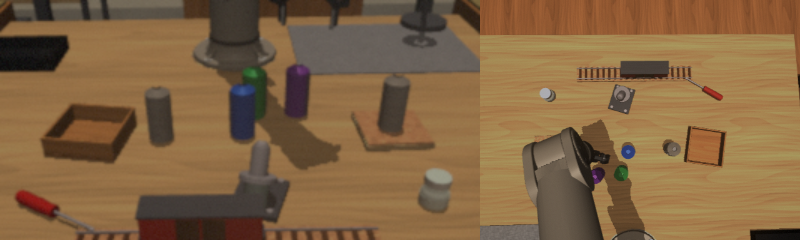

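The cropped scene shows the first shell standing on the cork board (395,105), and the second grey shell at (160,115) beside the crate, undisturbed. Now the second shell.

Emit:
servo_tool(
  commands=[
    [0,0,0,1,-40,0,0],
    [0,0,0,2,-80,0,0],
    [0,0,0,3,-120,0,0],
    [0,0,0,4,-160,0,0],
    [0,0,0,4,-200,0,0],
  ],
)

```text
clock: 12.8
tcp_pos: [0.4467, -0.0523, 0.23]
orientation: [0.377, 3.118, 0.001]
contact_force: [1.2, 0.5, 0.0]
grip_width: 0.0856
gripper_force: 0.0
```

Emit:
servo_tool(
  commands=[
    [0,0,0,0,-40,0,0],
    [0,0,0,0,-80,0,0],
    [0,0,0,0,-107,0,0],
    [0,0,0,0,-107,-30,0],
    [0,0,0,0,-107,-60,0],
  ],
)

```text
clock: 13.22
tcp_pos: [0.4485, -0.1602, 0.1705]
orientation: [0.383, 3.113, -0.0]
contact_force: [0.2, 1.5, -0.7]
grip_width: 0.0855
gripper_force: 0.0
```

Emit:
servo_tool(
  commands=[
    [0,0,0,0,0,0,0],
    [0,0,0,0,0,0,0],
  ],
)

```text
clock: 13.38
tcp_pos: [0.4457, -0.1579, 0.169]
orientation: [-0.378, -3.115, 0.001]
contact_force: [0.1, -0.0, 1.2]
grip_width: 0.0852
gripper_force: 0.0
```

Emit:
servo_tool(
  commands=[
    [0,0,0,0,-2,-25,0],
    [0,0,0,0,-2,-55,0],
    [0,0,0,0,-2,-85,0],
    [0,0,0,0,-2,-101,0],
    [0,0,0,0,-2,-101,0],
  ],
)

```text
clock: 13.8
tcp_pos: [0.446, -0.1594, 0.0676]
orientation: [-0.377, -3.116, -0.001]
contact_force: [-0.5, 0.4, 0.1]
grip_width: 0.0856
gripper_force: 0.0
```

Emit:
servo_tool(
  commands=[
    [0,0,0,0,0,0,0.3],
    [0,0,0,0,0,0,0.6],
    [0,0,0,0,0,0,1],
    [0,0,0,0,0,0,1],
    [0,0,0,0,0,0,1],
  ],
  force=50,
)

```text
clock: 14.22
tcp_pos: [0.448, -0.1611, 0.0709]
orientation: [0.38, 3.115, 0.001]
contact_force: [-1.7, 0.3, 7.8]
grip_width: 0.051
gripper_force: 50.9
```

Emit:
servo_tool(
  commands=[
    [0,0,0,0,0,0,1],
    [0,0,0,0,0,0,1],
    [0,0,0,0,0,0,1],
  ],
  force=50,
)

```text
clock: 14.47
tcp_pos: [0.4481, -0.1611, 0.0709]
orientation: [0.38, 3.114, 0.001]
contact_force: [-1.5, 0.1, 7.7]
grip_width: 0.0512
gripper_force: 50.9
```

```bash
python3 pre.py .075 .070
```

```text
turn deg [ -6.76 -23.84  -3.51]
shift mm [164.5 213.5 122.5] y axis [0.241 0.971 0.001]
```

Emit:
servo_tool(
  commands=[
    [0,0,0,0,0,20,1],
    [0,0,0,0,0,50,1],
    [0,0,0,0,0,80,1],
    [0,0,0,0,0,115,1],
    [0,0,0,0,0,150,1],
  ],
)

```text
clock: 14.88
tcp_pos: [0.4458, -0.1609, 0.2212]
orientation: [0.381, 3.118, 0.0]
contact_force: [0.9, 0.7, -1.1]
grip_width: 0.0509
gripper_force: 52.8
```

Emit:
servo_tool(
  commands=[
    [-1.4,-4.8,-0.7,23,30,0,1],
    [-2.7,-9.6,-1.4,46,60,0,1],
    [-4.1,-14.3,-2.1,69,90,0,1],
    [-5.4,-19.1,-2.8,92,120,0,1],
    [-6.8,-23.8,-3.5,115,150,0,1],
  ],
)

```text
clock: 15.3
tcp_pos: [0.5579, -0.0147, 0.2205]
orientation: [0.412, 2.693, -0.087]
contact_force: [-0.4, -0.6, -2.3]
grip_width: 0.0506
gripper_force: 52.8
```

Emit:
servo_tool(
  commands=[
    [0,0,0,22,30,0,1],
    [0,0,0,45,60,0,1],
    [0,0,0,51,67,-10,1],
    [0,0,0,51,67,-18,1],
    [0,0,0,51,67,-18,1],
  ],
)

```text
clock: 15.72
tcp_pos: [0.6068, 0.0497, 0.1997]
orientation: [0.411, 2.701, -0.095]
contact_force: [-0.3, -0.2, -2.4]
grip_width: 0.0507
gripper_force: 52.9
```

```bash
python3 pre.py .080 .071
python3 - <<'E'
from h import *
for n in("scene","top","wrist"):
    p,d,W=grab(n); np.savez(n+"5",p=p,W=W)
E
python3 rel.py scene5 top5 wrist5
```

```text
turn deg [-0.04 -1.38 -0.08]
shift mm [ 3.3  3.4 -0.8] y axis [ 0.299  0.954 -0.006]
x dir [ 0.864 -0.272  0.423]
scene5 pin 178 [-0.9  0.8] slope [-0.014  0.015] fixed [-0.6  0.4] zmin 0.0087
scene5 shell 325 [-6.5 -6.3] slope [0.036 0.016] fixed [-4.6 -5.4] zmin 0.0839
top5 pin 40 [-0.6 -0.2] slope [-0.008  0.006] fixed [-0.4 -0.4] zmin 0.0095
top5 shell 88 [-5.9 -8.6] slope [0.039 0.02 ] fixed [-3.8 -7.5] zmin 0.0831
wrist5 pin 133 [0.3 1.1] slope [-0.002  0.006] fixed [0.4 1. ] zmin 0.0081
wrist5 shell 896 [-3.9 -7.4] slope [0.013 0.011] fixed [-3.1 -6.8] zmin 0.0851
```

Emit:
servo_tool(
  commands=[
    [0,-1.4,0,4.2,5.5,1,1],
    [0,-1.4,0,4.2,5.5,1,1],
    [0,-1.4,0,4.2,5.5,1,1],
    [0,-1.4,0,4.2,5.5,1,1],
  ],
)

```text
clock: 16.2
tcp_pos: [0.6118, 0.0541, 0.2021]
orientation: [0.412, 2.675, -0.088]
contact_force: [-0.7, -0.0, -1.1]
grip_width: 0.0508
gripper_force: 52.9
```

```bash
python3 pre.py .080 .071
python3 - <<'E'
from h import *
for n in("scene","top","wrist"):
    p,d,W=grab(n); np.savez(n+"5",p=p,W=W)
E
python3 rel.py scene5 top5 wrist5
```

```text
turn deg [-0.12  0.15  0.01]
shift mm [-1.7 -0.9 -3.2] y axis [0.301 0.954 0.003]
x dir [ 0.864 -0.272  0.423]
scene5 pin 179 [-0.2 -0.4] slope [ 0.004 -0.032] fixed [-0.3  0.3] zmin 0.0082
scene5 shell 319 [ 0.5 -0.4] slope [0.001 0.018] fixed [0.6 0.5] zmin 0.0844
top5 pin 30 [0.2 0. ] slope [0.018 0.022] fixed [-0.3 -0.7] zmin 0.0082
top5 shell 96 [ 0.9 -0.4] slope [0.003 0.005] fixed [ 1.1 -0.1] zmin 0.084
wrist5 pin 248 [0.3 1. ] slope [-0.003 -0.   ] fixed [0.4 1. ] zmin 0.0083
wrist5 shell 948 [1.5 0.7] slope [-0.007  0.006] fixed [1.1 1.1] zmin 0.0837
```

Emit:
servo_tool(
  commands=[
    [0,0,0,-0.7,0.2,-0.3,1],
    [0,0,0,2.5,-0.8,-7.5,1],
    [0,0,0,5.7,-1.8,-14.8,1],
    [0,0,0,9.4,-3,-23,1],
    [0,0,0,13,-4.1,-31.1,1],
  ],
)

```text
clock: 16.77
tcp_pos: [0.6252, 0.0505, 0.1693]
orientation: [0.411, 2.676, -0.089]
contact_force: [-0.4, 0.5, -0.2]
grip_width: 0.0507
gripper_force: 52.9
```

Emit:
servo_tool(
  commands=[
    [0,0,0,1.2,-0.4,-2.7,1],
    [0,0,0,2.4,-0.8,-5.4,1],
    [0,0,0,3.6,-1.2,-8.1,1],
    [0,0,0,3.6,-1.2,-8.1,1],
  ],
)

```text
clock: 17.1
tcp_pos: [0.6286, 0.0493, 0.1619]
orientation: [0.411, 2.676, -0.089]
contact_force: [0.1, -0.7, -2.0]
grip_width: 0.0507
gripper_force: 52.9
```

Emit:
servo_tool(
  commands=[
    [0,0,0,0.4,-0.1,-0.9,1],
    [0,0,0,0.8,-0.2,-1.8,1],
    [0,0,0,1.2,-0.3,-2.7,1],
    [0,0,0,1.2,-0.3,-2.7,1],
  ],
)

```text
clock: 17.43
tcp_pos: [0.6299, 0.0493, 0.1598]
orientation: [0.411, 2.675, -0.088]
contact_force: [-0.4, -0.2, -1.6]
grip_width: 0.0508
gripper_force: 52.9
```

Emit:
servo_tool(
  commands=[
    [0,0,0,0.4,-0.1,-0.9,1],
    [0,0,0,0.8,-0.2,-1.8,1],
    [0,0,0,0.8,-0.2,-1.8,1],
  ],
)

```text
clock: 17.68
tcp_pos: [0.6306, 0.0491, 0.1578]
orientation: [0.411, 2.675, -0.088]
contact_force: [0.1, -0.8, -1.9]
grip_width: 0.0507
gripper_force: 52.9
```

```bash
python3 pre.py .032 .071
```

```text
turn deg [-0.1   0.15 -0.04]
shift mm [-1.1 -2.  -2.5] y axis [0.3   0.954 0.003]
```

About 2 mm above the expected web stop.

Emit:
servo_tool(
  commands=[
    [0,0,0,0.4,-0.1,-0.9,1],
    [0,0,0,0.8,-0.2,-1.8,1],
    [0,0,0,0.8,-0.2,-1.8,1],
  ],
)

```text
clock: 17.93
tcp_pos: [0.6315, 0.0488, 0.1561]
orientation: [0.411, 2.675, -0.088]
contact_force: [-0.5, 0.3, -1.5]
grip_width: 0.0507
gripper_force: 53.0
```

Emit:
servo_tool(
  commands=[
    [0,0,0,0.4,-0.1,-0.9,1],
    [0,0,0,0.8,-0.2,-1.8,1],
    [0,0,0,0.8,-0.2,-1.8,1],
  ],
)

```text
clock: 18.18
tcp_pos: [0.6322, 0.0488, 0.156]
orientation: [0.412, 2.675, -0.087]
contact_force: [-15.0, 1.6, 22.5]
grip_width: 0.0505
gripper_force: 55.2
```

Emit:
servo_tool(
  commands=[
    [0,0,0,0.2,0,-0.4,1],
    [0,0,0,0.2,0,-0.4,1],
    [0,0,0,0.2,0,-0.4,1],
    [0,0,0,0.2,0,-0.4,1],
  ],
)

```text
clock: 18.52
tcp_pos: [0.6323, 0.0487, 0.1559]
orientation: [0.413, 2.675, -0.086]
contact_force: [-17.7, 1.7, 26.2]
grip_width: 0.0504
gripper_force: 55.6
```

```bash
python3 pre.py .032 .071
```

```text
turn deg [-0.18  0.19  0.01]
shift mm [-2.9 -1.6 -0.6] y axis [0.3   0.954 0.004]
```

Emit:
servo_tool(
  commands=[
    [0,0,0,-4,1.3,9,1],
    [0,0,0,-10,3.2,22.5,1],
    [0,0,0,-18,5.7,40,1],
    [0,0,0,-26,8.3,58.5,1],
    [0,0,0,-30,4,80,1],
  ],
)

```text
clock: 18.93
tcp_pos: [0.6011, 0.0538, 0.2337]
orientation: [0.409, 2.677, -0.088]
contact_force: [0.2, 0.4, -1.4]
grip_width: 0.0504
gripper_force: 53.1
```

Emit:
servo_tool(
  commands=[
    [1.4,4.8,0.7,-14,-32,0,1],
    [2.7,9.6,1.4,-28,-64,0,1],
    [4.1,14.3,2.1,-42,-96,0,1],
    [5.4,19.1,2.8,-56,-128,0,1],
    [6.8,23.8,3.5,-70,-160,0,1],
  ],
)

```text
clock: 19.35
tcp_pos: [0.5319, -0.1088, 0.2351]
orientation: [0.38, 3.113, 0.01]
contact_force: [1.6, -0.2, -1.3]
grip_width: 0.0504
gripper_force: 53.1
```

Emit:
servo_tool(
  commands=[
    [0,0,0,-14,-34,0,1],
    [0,0,0,-28,-68,0,1],
    [0,0,0,-42,-102,0,1],
    [0,0,0,-56,-136,0,1],
    [0,0,0,-70,-170,0,1],
  ],
)

```text
clock: 19.77
tcp_pos: [0.4615, -0.279, 0.2341]
orientation: [0.381, 3.111, 0.005]
contact_force: [-0.4, 0.3, -2.4]
grip_width: 0.0505
gripper_force: 53.2
```

Run:
```python
from h import *
o=r.get_obs(); print(o['tcp_pos'].round(4),(1e3*(np.array([.452,-.308,.082])-o['tcp_pos'])).round(1))
C=R.from_rotvec(o["orientation"]).as_matrix(); print(np.degrees(np.cross(C[:,2],[0,0,-1])).round(2))
W=grab("scene")[2].reshape(-1,3);W=W[~np.isnan(W).any(1)]
t=o['tcp_pos'];q=W[(np.hypot(*(W[:,:2]-t[:2]).T)<.04)&(W[:,2]<t[2]-.004)&(W[:,2]>t[2]-.064)]
from scipy.optimize import least_squares
f=least_squares(lambda p:np.hypot(q[:,0]-p[0]-p[2]*(q[:,2]-t[2]),q[:,1]-p[1]-p[3]*(q[:,2]-t[2]))-.026,[*t[:2],0,0],loss="soft_l1",f_scale=.001)
print(len(q),f.x.round(4))
```

```text
[ 0.4615 -0.279   0.2341] [  -9.5  -29.  -152.1]
[-0.14  0.44  0.  ]
363 [ 0.4583 -0.2787 -0.0096  0.0077]
```

Emit:
servo_tool(
  commands=[
    [0,0.4,0,-8,-29,0,1],
    [0,0.4,0,-8,-29,-20,1],
    [0,0.4,0,-8,-29,-50,1],
    [0,0.4,0,-8,-29,-80,1],
    [0,0.4,0,-8,-29,-110,1],
  ],
)

```text
clock: 20.23
tcp_pos: [0.4548, -0.3065, 0.1231]
orientation: [0.382, 3.117, 0.003]
contact_force: [0.6, 0.3, -1.5]
grip_width: 0.0508
gripper_force: 53.3
```

Emit:
servo_tool(
  commands=[
    [0,0,0,0,0,-20,1],
    [0,0,0,0,0,-35,1],
    [0,0,0,0,0,-42,1],
    [0,0,0,0,0,-43,1],
    [0,0,0,0,0,-43,1],
  ],
)

```text
clock: 20.65
tcp_pos: [0.4547, -0.3065, 0.0812]
orientation: [0.382, 3.118, 0.004]
contact_force: [-0.2, -0.9, -2.1]
grip_width: 0.0508
gripper_force: 53.2
```

Emit:
servo_tool(
  commands=[
    [0,0,0,0,0,-1,1],
    [0,0,0,0,0,-2,1],
    [0,0,0,0,0,-2,1],
  ],
)

```text
clock: 20.9
tcp_pos: [0.455, -0.3066, 0.0797]
orientation: [0.382, 3.117, 0.004]
contact_force: [-0.0, -1.4, -1.1]
grip_width: 0.0508
gripper_force: 53.2
```

Emit:
servo_tool(
  commands=[
    [0,0,0,0,0,-1,1],
    [0,0,0,0,0,-2,1],
    [0,0,0,0,0,-2,1],
  ],
)

```text
clock: 21.15
tcp_pos: [0.4546, -0.3064, 0.077]
orientation: [0.382, 3.118, 0.004]
contact_force: [-0.0, 0.3, -1.2]
grip_width: 0.0506
gripper_force: 53.3
```

Emit:
servo_tool(
  commands=[
    [0,0,0,0,0,-1,1],
    [0,0,0,0,0,-1,1],
  ],
)

```text
clock: 21.32
tcp_pos: [0.4547, -0.3065, 0.0769]
orientation: [0.382, 3.118, 0.005]
contact_force: [-1.6, 2.0, 9.0]
grip_width: 0.0507
gripper_force: 53.9
```

Contact with the floor; release and back off.

Emit:
servo_tool(
  commands=[
    [0,0,0,0,0,0,0.5],
    [0,0,0,0,0,0,0.3],
    [0,0,0,0,0,0,0],
    [0,0,0,0,0,0,0],
    [0,0,0,0,0,0,0],
  ],
)

```text
clock: 21.73
tcp_pos: [0.4544, -0.3064, 0.0759]
orientation: [-0.382, -3.118, -0.004]
contact_force: [-0.6, -1.3, -0.4]
grip_width: 0.0855
gripper_force: 0.0
```

Emit:
servo_tool(
  commands=[
    [0,0,0,0,0,0,0],
    [0,0,0,0,0,15,0],
    [0,0,0,0,0,50,0],
    [0,0,0,0,0,90,0],
    [0,0,0,0,0,130,0],
  ],
)

```text
clock: 22.15
tcp_pos: [0.4536, -0.3062, 0.2068]
orientation: [-0.383, -3.116, -0.004]
contact_force: [0.5, 0.1, 0.3]
grip_width: 0.0852
gripper_force: 0.0
```

Emit:
servo_tool(
  commands=[
    [0,0,0,10,30,20,0],
    [0,0,0,20,65,40,0],
    [0,0,0,30,100,40,0],
    [0,0,0,40,135,40,0],
    [0,0,0,50,170,40,0],
  ],
)

```text
clock: 22.57
tcp_pos: [0.5048, -0.1348, 0.2465]
orientation: [0.382, 3.117, 0.005]
contact_force: [0.9, -1.1, -0.1]
grip_width: 0.0854
gripper_force: 0.0
```

Emit:
servo_tool(
  commands=[
    [0,0,0,0,0,0,0],
    [0,0,0,0,0,0,0],
    [0,0,0,0,0,0,0],
  ],
)

```text
clock: 22.82
tcp_pos: [0.5042, -0.1368, 0.2458]
orientation: [-0.382, -3.118, -0.004]
contact_force: [1.0, -1.1, -1.0]
grip_width: 0.0854
gripper_force: 0.0
```

Run:
```python
from h import *
from scipy.optimize import least_squares
p,d,W=grab("scene"); cv2.imwrite("pics/end.png",cv2.resize(p[90:280,90:430],(800,447)))
W=W.reshape(-1,3);W=W[~np.isnan(W).any(1)]
for c,z in(([.442,.328],.016),([.455,-.308],.006)):
    q=W[(np.hypot(*(W[:,:2]-c).T)<.035)&(W[:,2]<z+.105)&(W[:,2]>.05)]
    f=least_squares(lambda p:np.hypot(q[:,0]-p[0]-p[2]*(q[:,2]-.05),q[:,1]-p[1]-p[3]*(q[:,2]-.05))-.026,[*c,0,0],loss="soft_l1",f_scale=.001)
    t=W[np.hypot(*(W[:,:2]-c).T)<.035][:,2].max(); print(len(q),f.x.round(4),"top",t.round(4))
```

```text
362 [ 0.4421  0.3273 -0.0061  0.0074] top 0.1412
301 [ 0.4512 -0.3068  0.0071 -0.0033] top 0.1332
```

View pics/end.png

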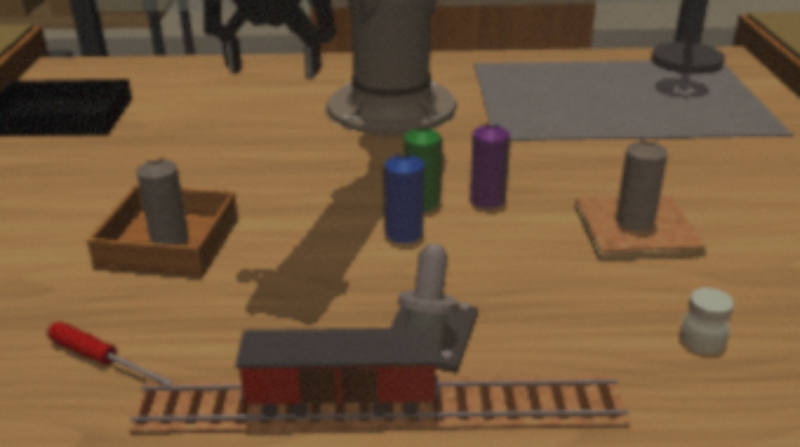

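Both shells stand upright, one in the crate (163,205) and one on the board (640,190). The bystanders look untouched, so I'm handing in.

```bash
python3 -c "
from bench import r
print(r.hand_in())"
```

```text
the job is handed in; nothing more can be done
None
```

Both shells were gauged one at a time and the job is handed in (no verdict was returned): the clear shell, which reached the seat, stands upright on the cork board; the blocked one, which stopped about 32 mm short, stands upright in the crate; both are released and the bystanders look untouched.

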